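# Make up two culture kits

### The arm

A 6-joint arm with a two-finger parallel gripper is mounted at the origin on a cart in front of the work surface, level with it; the furniture and walls round the work are solid. World frame = base frame: x ahead of the robot, y to its left, z up, the work surface at z = 0. Lengths are in m, angles in rad, forces in N, time in s.
With the tool pointing down it reaches from about 0.3 to 0.825 m from the base axis. Payload 5.4 kg.
Tool frame: the origin (TCP) lies at the very end of the fingers, on their centre line; the grasp point (between the pads) lies 19 mm behind it; z points along the fingers, x is the direction in which the jaws open and shut, and the axes are right-handed (so a half turn about z gives the same grasp; the last joint's range is limited). The gripper opens to 92 mm and grips with 3 to 60 N. Pads are 20 mm wide; open, the fingers measure 128 mm over their backs; the gripper's body (75 mm by 189 mm) begins 69 mm behind the grasp point.
Start: joints at [-1.522, 0.158, 1.597, -0, 1.386, -0.21], TCP at [0.147, -0.556, 0.215] pointing down, gripper open.
Joint ranges: [-2.91, 2.91], [-0.94, 2.29], [0.18, 2.7], [-1.29, 4.43], [0.17, 2.64], [-3, 3]. Speed limits (rad/s): [2.57, 2.57, 3.14, 3.14, 3.14, 3.14].

### API

Orientations are given as a rotation vector (axis times angle).
In Python, from workcell import bot gives the robot as it stands. Calls block until the motion is done:
- bot.goto(position, orientation): joint-space move of the TCP to a pose.
- bot.line_to(position, rot=None, max_speed=0.15): straight line of the TCP; rot=None keeps the orientation; max_speed is the mean speed in m/s.
- bot.set_joints(angles): joint-space move.
- bot.set_gripper(opening, newtons=None): opening from 0.0 (shut) to 1.0 (fully open); newtons is the grip in N (None keeps the last); returns when the fingers have stopped.
- bot.hold(seconds).
- bot.inverse_kinematics(position, orientation): joint angles nearest the present ones, or None.
- bot.read_camera(name): name is "scene" or "top" or "wrist"; returns a dict with "pixels" (400x640x3 uint8, blue, green, red), "fx", "fy", "cx", "cy" (pixels), "R" (3x3) and "t" (3): a world point X has camera coordinates R X + t. Camera axes: x right, y down, z forward; pixel columns grow to the right and rows downward; lengths in m; the calibration is good to about 2 mm. A picture is of the moment at which its call begins. There is no depth.
A pose or a line that the arm cannot do raises bot.MotionError and nothing moves.
- bot.job_done(): hands the job in, once; it reports no verdict.
Readings, each from a call of its own:
- bot.current_clock(): time.
- bot.current_joints(): joint angles.
- bot.current_joint_vel(): joint speeds.
- bot.current_effort(): joint torques, N m.
- bot.current_ee_pos(): TCP position.
- bot.current_tool_rot(): TCP orientation.
- bot.current_contact_force(): force on the tool from outside, world axes, zero at the start.
- bot.current_ft_torque(): the same for the moment, N m.
- bot.current_opening(): opening from 0.0 (shut) to 1.0 (fully open).
Only numpy, scipy, OpenCV 4.12 (cv2) and the standard library are available. Lean on these libraries where they do the work, as an engineer would, in place of code of your own. Each camera call takes 0.05 s, during which the arm holds its last target.

### The job

Make up two kits from the stock set out along the front of the desk. The narrow tray gets a petri dish in its large well and the brown bottle in its small one; the broad tray gets the other petri dish in its large well, the white dropper bottle in its small well and the marker pen lying between the rails of its pen rest. Set everything down flat on the tray floor in its own well or rest, keep both bottles upright all the time and the dishes right way up at the end, and leave the timer and the ball pen where they lie.

Things in the scene. Friction and masses are not known exactly. Their poses are not given: they have to be found in the camera images.
- tray_two: Narrow grey kit tray, fixed to the desk, 92 (x) x 170 (y) mm, floor 3 mm thick. Two round wells with collars 3 mm thick, tops 9 mm above the desk: 80 mm inside diameter at x 0, y +38 mm in the tray's frame, for a petri dish; 52 mm inside diameter at x 0, y -52 mm, for the brown bottle. Origin: centre of the underside, on the desk; z up.
- tray_three: Broad grey tray, fixed, 144 (x) x 170 (y), floor 3 mm thick, origin centre of underside. Round wells, collar tops 9 mm above desk: 80 mm inside at x +26, y +38 for a dish; 42 mm inside at x +26, y -52 for the dropper bottle. Pen rest along tray y, centre x -42, y 0: rails 30 mm apart, 35 to 65 mm either side of its centre (finger gap between), end stops 79 mm from it; all 9 mm above desk.
- dish_1: Petri dish, clear round flat dish with pale filling, 63 mm in diameter over its rim (60 mm where it is gripped), 16 mm high (14 mm stiff), 18 g. Origin: centre of the underside; z is its upright axis. Same as dish_2: either may go in either tray.
- dish_2: Petri dish, the same as dish_1. Origin: centre of the underside; z is its upright axis.
- brown_bottle: Brown glass bottle with a black dropper top, standing: body 32 mm across up to 62 mm, 102 mm high in all, 70 g. Grip the upper part of the body (40 to 65 mm up), so that the slim top (13 mm across above 77 mm) stays clear of the palm. Origin: centre of the underside; z is its upright axis.
- dropper_bottle: Small white plastic dropper bottle with a pointed cap, standing: body 24 mm in diameter up to 46 mm, 68 mm high in all, 30 g. Grip the body below the cap. Origin: centre of the underside; z is its upright axis.
- marker_mid (a point): Middle of the thick marker pen (white barrel, black cap), which lies on the desk: 135 mm long, 17 mm wide, 16 mm high. The point lies on the pen's axis, 8 mm above what it lies on; the point's y axis runs along the pen. It may lie either way round in its rest.
- lab_timer: Bystander: flat white timer, 66 x 66 x 19 mm, lying on the left edge of the work. Origin: centre of the underside. Not to be moved.
- ball_pen: Bystander: thin red ball pen, 12 x 145 x 9 mm, lying on the right edge of the work, along its own y axis. Origin: centre of the underside. Not to be moved.
There are look-alikes about, which are no part of the job. Several things look just like the brown_bottle: the one meant starts farthest from the robot's base.

How it is judged:
At the end, for the whole second after the job is handed in: In each tray a dish and its bottle stand upright (0.12 rad) on the floor of their wells, still, within 12 mm (dishes) or 13 mm (bottles) of the centres along tray x and y; the pen lies in its rest within 11 mm across, 15 mm along, 0.2 rad, its middle under 17 mm high ((((x of dish_1 in the frame of tray_two between -0.012 and 0.012 m and y of dish_1 in the frame of tray_two between 0.026 and 0.05 m and z of dish_1 in the frame of tray_two between 0 and 0.007 m and angle between dish_1's own z axis and vertical below 0.12 rad) and (x of dish_2 in the frame of tray_three between 0.014 and 0.038 m and y of dish_2 in the frame of tray_three between 0.026 and 0.05 m and z of dish_2 in the frame of tray_three between 0 and 0.007 m and angle between dish_2's own z axis and vertical below 0.12 rad)) or ((x of dish_2 in the frame of tray_two between -0.012 and 0.012 m and y of dish_2 in the frame of tray_two between 0.026 and 0.05 m and z of dish_2 in the frame of tray_two between 0 and 0.007 m and angle between dish_2's own z axis and vertical below 0.12 rad) and (x of dish_1 in the frame of tray_three between 0.014 and 0.038 m and y of dish_1 in the frame of tray_three between 0.026 and 0.05 m and z of dish_1 in the frame of tray_three between 0 and 0.007 m and angle between dish_1's own z axis and vertical below 0.12 rad))) and x of brown_bottle in the frame of tray_two between -0.013 and 0.013 m and y of brown_bottle in the frame of tray_two between -0.065 and -0.039 m and z of brown_bottle in the frame of tray_two between 0 and 0.007 m and angle between each of brown_bottle, dropper_bottle's own z axis and vertical below 0.12 rad and x of dropper_bottle in the frame of tray_three between 0.013 and 0.039 m and y of dropper_bottle in the frame of tray_three between -0.065 and -0.039 m and z of dropper_bottle in the frame of tray_three between 0 and 0.007 m and x of marker_mid in the frame of tray_three between -0.053 and -0.031 m and y of marker_mid in the frame of tray_three between -0.015 and 0.015 m and z of marker_mid in the frame of tray_three between 0.004 and 0.017 m and angle between the y axis of marker_mid and the y axis of tray_three, either way round below 0.2 rad and linear speed of each of dish_1, dish_2, brown_bottle, dropper_bottle below 0.02 m/s); the robot touches nothing.
It fails at once if a bottle was tipped over (angle between any of brown_bottle, dropper_bottle's own z axis and vertical above 0.7 rad).
It fails at once if the timer or the ball pen was moved more than 15 mm (distance of any of lab_timer, ball_pen from where it was at the start of the episode above 0.015 m).
It also fails if it takes over 118 s, if anything falls off the work surface, if the arm or the gripper's body presses on something with over 40 N, if the wrist force passes 120 N, or if a joint passes its speed limit or range.

## Working session

There is one attempt and no reset: what is moved stays moved. The work goes in short steps, each a Python script; the robot and the scene stay as the last script left them, time stands still between calls to the robot, and variables do not carry over. Pictures are saved under pics/ and viewed, and the job is handed in when it is done.

```bash
mkdir -p pics; ls
python3 - <<'E'
from workcell import bot
import cv2
for n in ("scene","top","wrist"):
    c=bot.read_camera(n); cv2.imwrite(f"pics/{n}0.png",c["pixels"])
    print(n,c["fx"],c["fy"],c["cx"],c["cy"],c["R"],c["t"])
print(bot.current_clock(),bot.current_tool_rot())
E
```

```text
pics
scene 412.9391674401408 412.9391674401408 321.908625676998 195.9189147416023 [[-0.84912013 -0.52808056 -0.01122161]
 [-0.35991245  0.59400482 -0.71945904]
 [ 0.38659802 -0.60686836 -0.69444421]] [0.41719061 0.21869914 0.792525  ]
top 453.33550579345047 453.33550579345047 321.9675231454299 195.8556109564258 [[-2.26638695e-02 -9.99742774e-01  8.57156507e-04]
 [-9.89189915e-01  2.23003759e-02 -1.44934486e-01]
 [ 1.44878090e-01 -4.13266686e-03 -9.89440883e-01]] [0.01615565 0.4805206  1.03564324]
wrist 320.7510286881058 320.7510286881058 317.744356355887 197.0868070212729 [[ 0.25504202 -0.96692751 -0.00217978]
 [-0.93156535 -0.24631756  0.26742037]
 [-0.25911304 -0.06617283 -0.9635775 ]] [-0.574703   -0.03060611  0.39146748]
0.15 [-2.48862314e+00  1.91556441e+00  1.54536471e-03]
```

View pics/scene0.png

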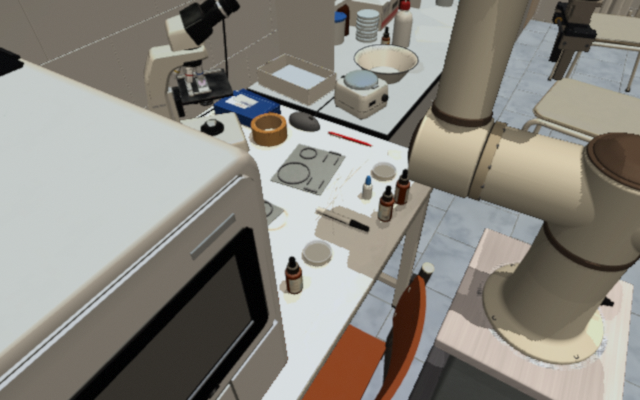

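View pics/top0.png

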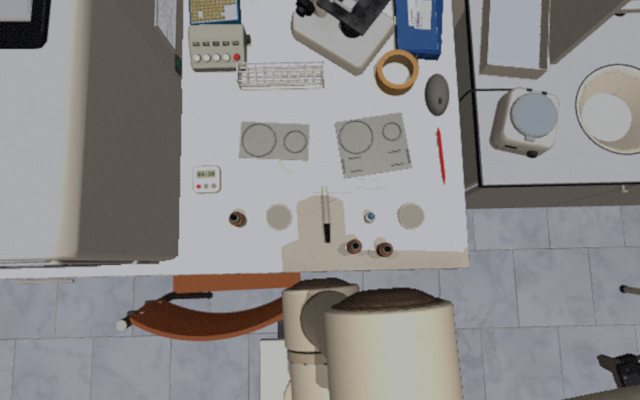

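View pics/wrist0.png

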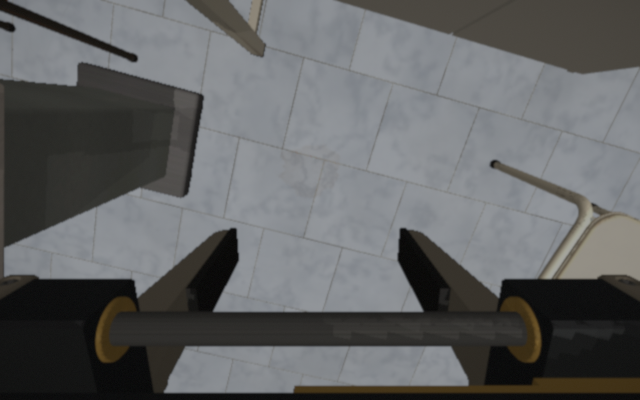

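The top view shows three brown bottles near (237,218), (354,246) and (384,249), and dishes at (279,217) and (411,215). The dropper bottle is at (369,217) and the marker at (325,214). The trays are at (275,141) and (373,145), the timer at (206,179) and the ball pen at (441,155). I'll zoom in for finer readings.

```bash
cat > h.py <<'E'
import numpy as np, cv2
from workcell import bot
def px2w(c,u,v,z):
    R=np.array(c["R"]);t=np.array(c["t"]);o=-R.T@t
    d=R.T@np.array([(u-c["cx"])/c["fx"],(v-c["cy"])/c["fy"],1.])
    return o+d*(z-o[2])/d[2]
def w2px(c,X):
    p=np.array(c["R"])@np.array(X)+np.array(c["t"])
    return np.array([c["fx"]*p[0]/p[2]+c["cx"],c["fy"]*p[1]/p[2]+c["cy"]])
E
python3 - <<'E'
from h import *
c=bot.read_camera("top")
im=c["pixels"]
a=cv2.resize(im[110:190,225:425],None,fx=4,fy=4,interpolation=cv2.INTER_CUBIC)
b=cv2.resize(im[175:265,225:425],None,fx=4,fy=4,interpolation=cv2.INTER_CUBIC)
cv2.imwrite("pics/za.png",a);cv2.imwrite("pics/zb.png",b)
for n,u,v,z in [("b1",237,218,.1),("b2",354,246,.1),("b3",384,249,.1),("d1",279,217,.016),("d2",411,215,.016),("drop",369,217,.068),("mk",325,214,.008),("timer",206,179,.019),("pen",441,155,.009),("edge",300,272,0)]:
    p=px2w(c,u,v,z);print(n,p.round(3),np.hypot(p[0],p[1]).round(3))
E
```

```text
b1 [0.426 0.194 0.1  ] 0.468
b2 [ 0.359 -0.062  0.1  ] 0.364
b3 [ 0.351 -0.127  0.1  ] 0.373
d1 [0.435 0.109 0.016] 0.448
d2 [ 0.433 -0.206  0.016] 0.479
drop [ 0.425 -0.1    0.068] 0.437
mk [ 0.44  -0.001  0.008] 0.44
timer [0.53  0.284 0.019] 0.602
pen [ 0.579 -0.289  0.009] 0.647
edge [0.304 0.062 0.   ] 0.31
```

View pics/za.png

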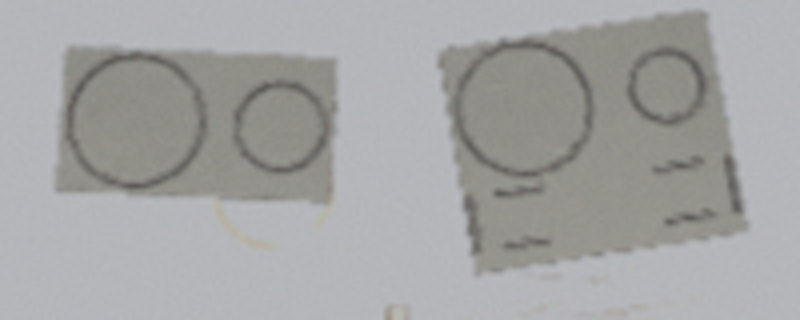

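View pics/zb.png

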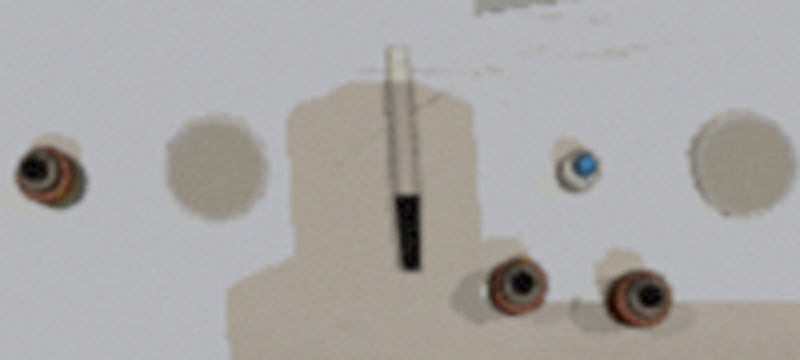

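```bash
cat > fit.py <<'E'
from h import *
c=bot.read_camera("top")
def za(x,y,z): return px2w(c,(x+.5)/4-.5+225,(y+.5)/4-.5+110,z)
def zb(x,y,z): return px2w(c,(x+.5)/4-.5+225,(y+.5)/4-.5+175,z)
def proc(L,W):
    L=np.array(L)[:,:2];W=np.array(W)[:,:2];l=L.mean(0);w=W.mean(0)
    A=(L-l).T@(W-w);th=np.arctan2(A[0,1]-A[1,0],A[0,0]+A[1,1])
    R=np.array([[np.cos(th),-np.sin(th)],[np.sin(th),np.cos(th)]]);o=w-R@l
    return o,th,((L@R.T+o-W)*1000).round(1)
h=.009
t2=proc([(0,.038),(0,-.052),(.046,.085),(.046,-.085),(-.046,.085),(-.046,-.085)],[za(137,120,h),za(281,127,h),za(67,46,.003),za(336,59,.003),za(56,190,.003),za(330,202,.003)])
t3=proc([(.026,.038),(.026,-.052),(-.027,.05),(-.027,-.05),(-.057,.05),(-.057,-.05),(-.042,.08),(-.042,-.08),(.072,.085),(.072,-.085),(-.072,.085),(-.072,-.085)],
 [za(525,108,h),za(666,86,h),za(518,190,h),za(680,165,h),za(527,243,h),za(690,216,h),za(473,223,h),za(734,183,h),za(440,50,.003),za(706,11,.003),za(478,271,.003),za(748,230,.003)])
for t in (t2,t3): print(t[0].round(4),round(t[1],4));print(t[2].tolist())
print("b1",zb(37,168,.102));print("d1",zb(217,168,.015),"d2",zb(744,162,.015));print("drop tip",zb(584,164,.066))
a,b=zb(397,47,.014),zb(411,268,.014);print("mk",a,b,(a+b)/2,np.linalg.norm(a-b))
w=bot.read_camera("wrist");from scipy.spatial.transform import Rotation as Ro
cp=-np.array(w["R"]).T@np.array(w["t"]);T=Ro.from_rotvec(bot.current_tool_rot())
print("cam in tool",T.inv().apply(cp-np.array(bot.current_ee_pos())))
s=bot.read_camera("scene");print("far bottle",px2w(s,385,42,0))
E
python3 fit.py
```

```text
[0.6261 0.1207] -0.0692
[[0.7, 1.2], [0.9, 0.0], [-0.3, 0.6], [0.0, -1.6], [-0.4, 0.4], [-0.8, -0.6]]
[ 0.6107 -0.1228] 0.1328
[[1.1, 0.1], [1.0, -1.5], [-1.4, -1.0], [-1.6, -0.2], [2.1, -0.6], [0.8, 0.5], [-0.2, -1.5], [-0.4, 0.6], [0.4, 1.6], [1.4, 0.0], [-1.9, 2.0], [-1.2, 0.0]]
b1 [0.42920508 0.20012534 0.102     ]
d1 [0.43585598 0.10931186 0.015     ] d2 [ 0.43234373 -0.20573417  0.015     ]
drop tip [ 0.42821685 -0.10437347  0.066     ]
mk [5.06876974e-01 7.15506651e-05 1.40000000e-02] [ 0.37378655 -0.00513945  0.014     ] [ 0.44033176 -0.00253395  0.014     ] 0.13319239679254882
cam in tool [ 0.00084544 -0.07465105 -0.17025867]
far bottle [ 0.7774235  -0.94161741  0.        ]
```

```bash
cat > ov.py <<'E'
from h import *
import sys
def circ(x,y,z,r): return [(x+r*np.cos(a),y+r*np.sin(a),z) for a in np.linspace(0,2*np.pi,40)]
t2=(0.6261,.1207,-.0692);t3=(.6107,-.1228,.1328)
def tr(t,x,y,z=0): c,s=np.cos(t[2]),np.sin(t[2]); return (t[0]+c*x-s*y,t[1]+s*x+c*y,z)
L=[]
def cyl(x,y,parts):
    for z,r in parts: L.append(circ(x,y,z,r))
b1=(.4292,.2001);d1=(.4359,.1093);d2=(.4323,-.2057);dr=(.4282,-.1044)
cyl(*b1,[(0,.016),(.062,.016),(.102,.0065)]);cyl(*d1,[(0,.03),(.016,.0315)]);cyl(*d2,[(0,.03),(.016,.0315)]);cyl(*dr,[(0,.012),(.046,.012),(.068,.002)])
for t,w,ws in ((t2,.046,[(0,.038,.04),(0,-.052,.026)]),(t3,.072,[(.026,.038,.04),(.026,-.052,.021)])):
    L.append([tr(t,sx*w,sy*.085,.003) for sx,sy in((1,1),(1,-1),(-1,-1),(-1,1),(1,1))])
    for x,y,r in ws: X=tr(t,x,y);L.append(circ(X[0],X[1],.009,r))
for x in(-.027,-.057):
  for s in(1,-1): L.append([tr(t3,x,s*.035,.009),tr(t3,x,s*.065,.009)])
L.append([(.5069,0,.008),(.3738,-.0051,.008)])
for n,(v0,v1,u0,u1),f in (("top",(110,265,225,425),4),("scene",(130,310,230,430),4)):
    c=bot.read_camera(n);im=cv2.resize(c["pixels"][v0:v1,u0:u1],None,fx=f*.98,fy=f*.98,interpolation=cv2.INTER_CUBIC);f*=.98
    im=im[:600,:800].copy()
    for P in L:
        q=np.array([(w2px(c,p)-[u0,v0]+.5)*f-.5 for p in P]).round().astype(np.int32)
        cv2.polylines(im,[q],False,(0,255,0),1)
    cv2.imwrite(f"pics/{sys.argv[1]}_{n}.png",im[:600,:800])
E
python3 ov.py ov
```

```text
(no output)
```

View pics/ov_top.png

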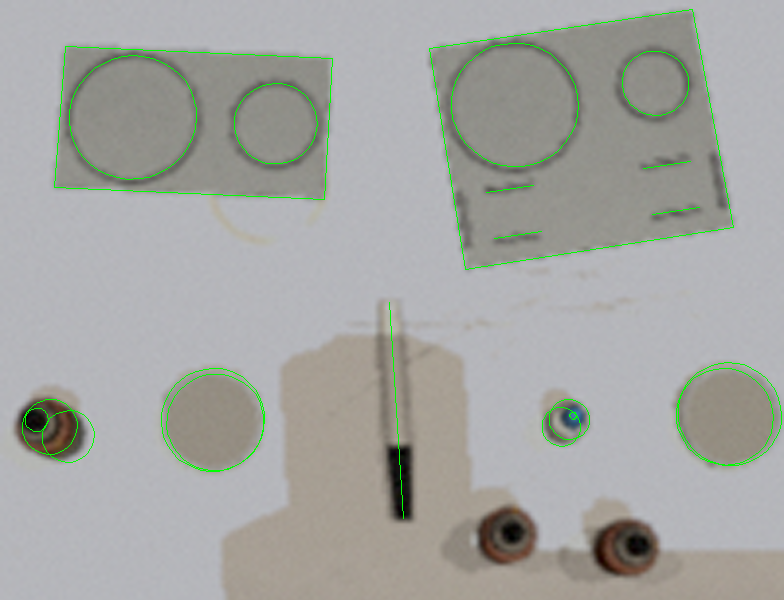

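View pics/ov_scene.png

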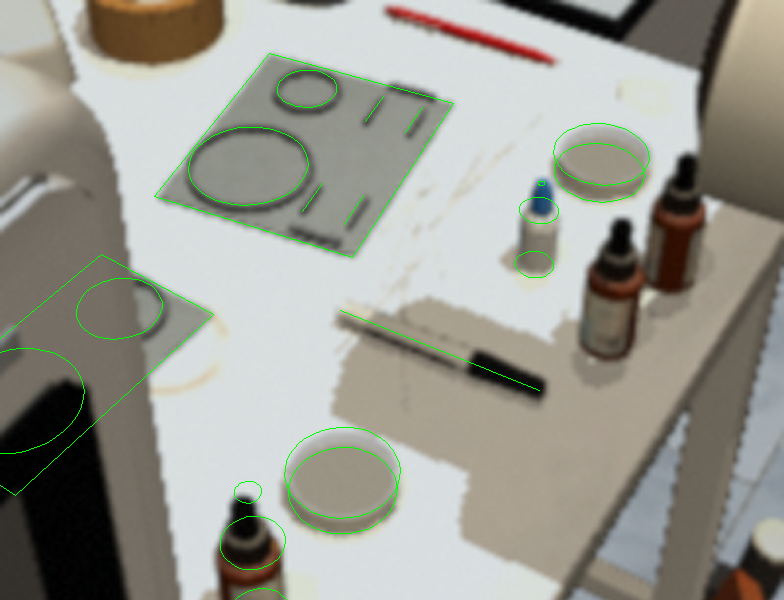

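```bash
cat > act.py <<'E'
from h import *
from scipy.spatial.transform import Rotation as Ro
t2=(0.6261,.1207,-.0692);t3=(.6107,-.1228,.1328)
def tr(t,x,y): c,s=np.cos(t[2]),np.sin(t[2]); return (t[0]+c*x-s*y,t[1]+s*x+c*y)
def rot(phi):
    c,s=np.cos(phi),np.sin(phi)
    return Ro.from_matrix(np.array([[c,s,0],[s,-c,0],[0,0,-1]])).as_rotvec()
def best(p,phi):
    q0=np.array(bot.current_joints());B=None
    for k in(-1,0,1):
        r=rot(phi+k*np.pi);q=bot.inverse_kinematics(list(p),list(r))
        if q is None: continue
        cst=np.abs(np.array(q)-q0).max()+.3*abs(q[5])
        if B is None or cst<B[0]: B=(cst,r)
    return list(B[1])
def above(xy,z,phi):
    p=[*map(float,xy),z]; bot.goto(p,best(p,phi))
def pick(xy,zg,phi,N,op=1.0,zh=.2,lift=.2):
    bot.set_gripper(op); above(xy,zh,phi)
    bot.line_to([*xy,zg+.02],max_speed=.2); bot.line_to([*xy,zg],max_speed=.06)
    bot.set_gripper(0,N); o=bot.current_opening()
    bot.line_to([*xy,lift],max_speed=.15)
    print("grip mm",round(o*92,1),"after lift",round(bot.current_opening()*92,1),"t",bot.current_clock())
def place(xy,zr,phi,op,zh=.2):
    above(xy,zh,phi)
    print("held mm",round(bot.current_opening()*92,1))
    bot.line_to([*xy,zr+.025],max_speed=.15); bot.line_to([*xy,zr],max_speed=.04)
    print("F",np.round(bot.current_contact_force(),1),"pos",np.round(bot.current_ee_pos(),4))
    bot.set_gripper(op); bot.line_to([*xy,zh],max_speed=.2)
    print("t",bot.current_clock())
def snap(n,name,box=None,f=1):
    c=bot.read_camera(n);im=c["pixels"]
    if box: v0,v1,u0,u1=box;im=cv2.resize(im[v0:v1,u0:u1],None,fx=f,fy=f,interpolation=cv2.INTER_CUBIC)
    cv2.imwrite(f"pics/{name}.png",im)
E
python3 - <<'E'
from act import *
pick((.4323,-.2057),.0085,0.0,10)
snap("wrist","w1")
E
```

```text
grip mm 59.3 after lift 59.4 t 5.8333
```

```bash
python3 -c "
from act import *
print(bot.current_joints(),bot.current_ee_pos())"
```

```text
[-6.97306142e-01 -8.35317218e-02  1.87742494e+00 -2.40047011e-05
  1.34985351e+00 -6.97285563e-01] [ 0.4317487  -0.205273    0.19889124]
```

View pics/w1.png

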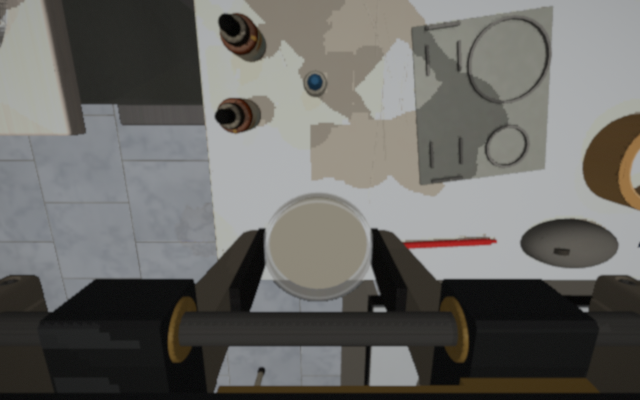

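The dish is centred in the jaws at about (318,245). The 59 mm opening matches its 60 mm gripped diameter, so I'll place it.

Run:
```python
from act import *
place(tr(t3,.026,.038),.0123,t3[2]+np.pi/2,.85)
snap("wrist","w2")
pick((.4359,.1093),.0085,0.0,10)
snap("top","t2",(100,270,170,450),2.8)
```

```text
held mm 59.4
F [ 0.2  0.  -0.6] pos [ 0.6314 -0.0817  0.0121]
t 10.65
grip mm 59.3 after lift 59.7 t 16.35
```

View pics/w2.png

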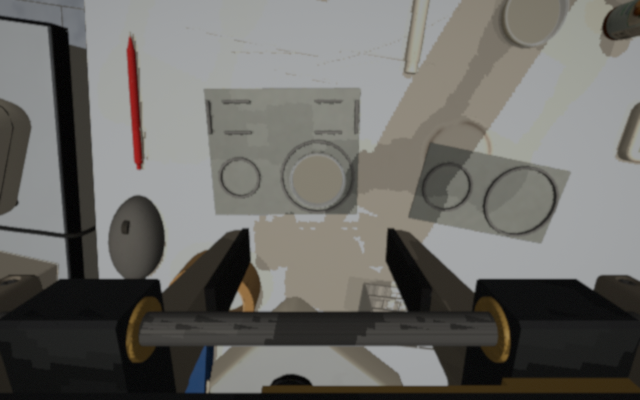

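View pics/t2.png

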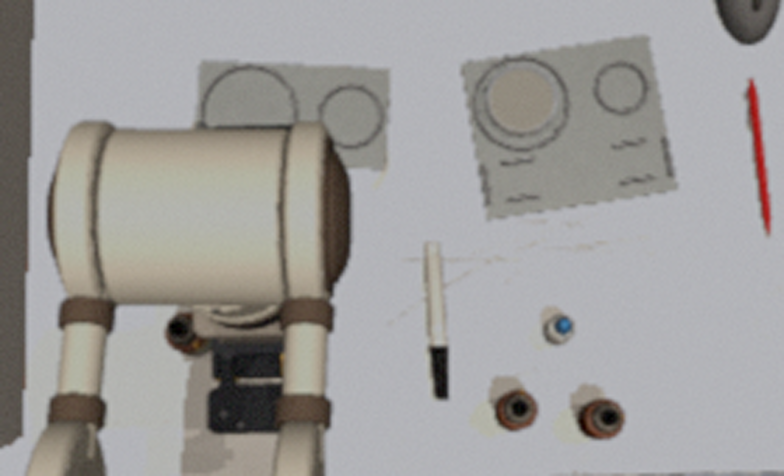

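The first dish sits inside the tray_three collar at (318,180) in the wrist view, and the second dish is held at 59.7 mm. Next I'll place that one and pick the brown bottle.

Run:
```python
from act import *
place(tr(t2,0,.038),.0123,t2[2]+np.pi/2,.85)
pick((.428,.2025),.034,0.0,20)
snap("wrist","w3")
snap("top","t3",(100,270,170,450),2.8)
```

```text
held mm 59.1
F [-0.3 -0.7 -0.6] pos [0.6287 0.1586 0.0121]
t 21.2417
grip mm 31.6 after lift 31.7 t 26.6417
```

View pics/w3.png

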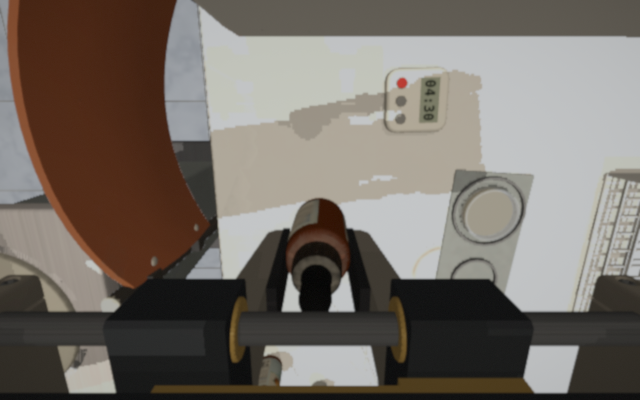

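View pics/t3.png

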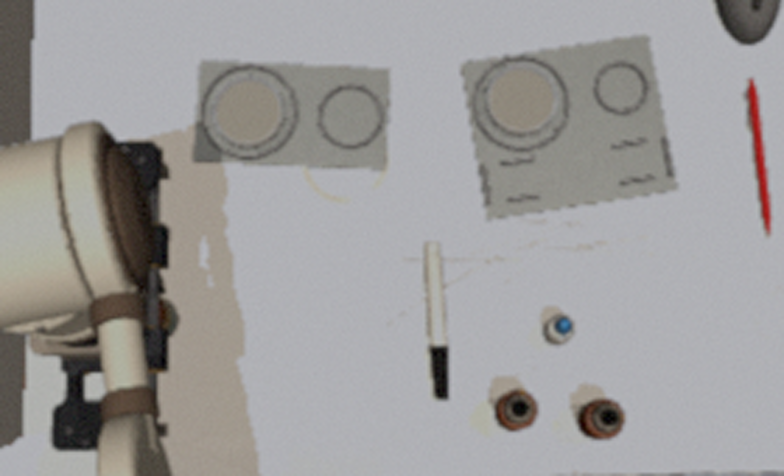

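Both dishes are in their wells, at (248,111) and (521,100), and the brown bottle is gripped upright at (318,255). The jaws read 31.7 mm on its 32 mm body. I'll place it and pick the dropper bottle.

Run:
```python
from act import *
place(tr(t2,0,-.052),.038,t2[2]+np.pi/2,.7)
pick((.4282,-.1044),.018,np.pi/2,15,op=.7)
snap("wrist","w4")
snap("top","t4",(100,270,170,450),2.8)
```

```text
held mm 31.6
F [ 0.1  0.1 -1.4] pos [0.6226 0.0688 0.038 ]
t 31.425
grip mm 23.6 after lift 23.5 t 36.1583
```

View pics/w4.png

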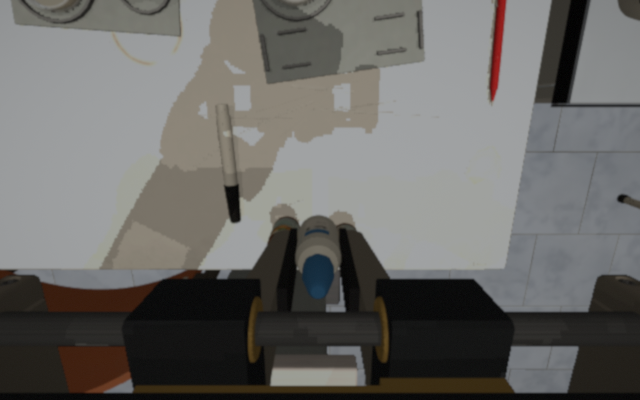

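View pics/t4.png

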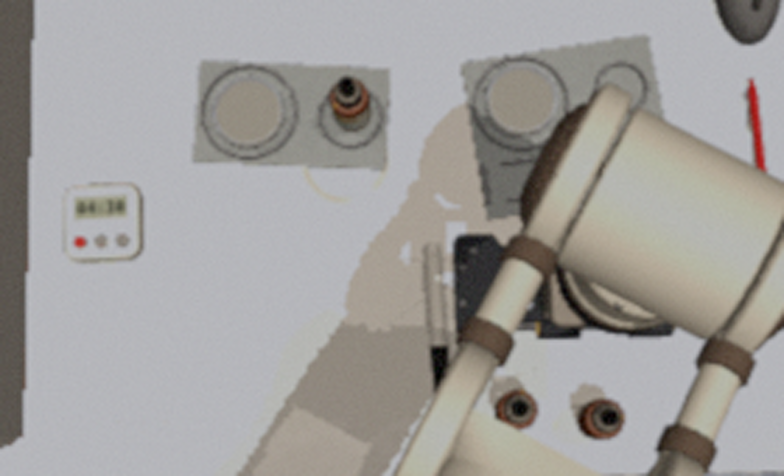

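The brown bottle stands in tray_two's small well at about (348,100). The dropper is gripped upright at (318,260), with 23.5 mm on its 24 mm body. I'll place it and then pick the marker.

Run:
```python
from act import *
place(tr(t3,.026,-.052),.0218,t3[2]+np.pi/2,.6)
pick((.4403,-.0025),.004,np.pi/2+.039,20,op=.5)
snap("wrist","w5")
snap("top","t5",(100,270,170,450),2.8)
```

```text
held mm 23.6
F [-0.1  0.1  0. ] pos [ 0.6433 -0.1709  0.0216]
t 40.775
grip mm 14.9 after lift 14.7 t 45.7
```

View pics/w5.png

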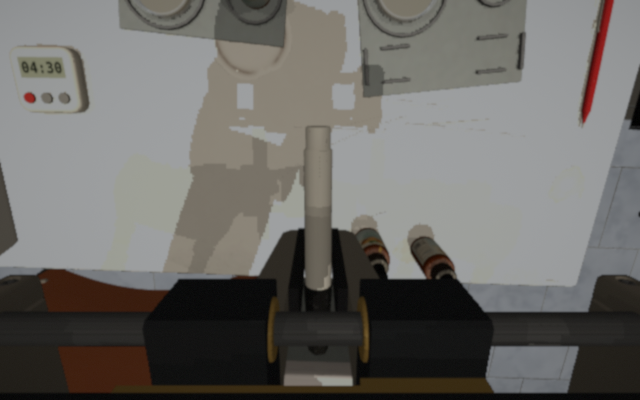

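View pics/t5.png

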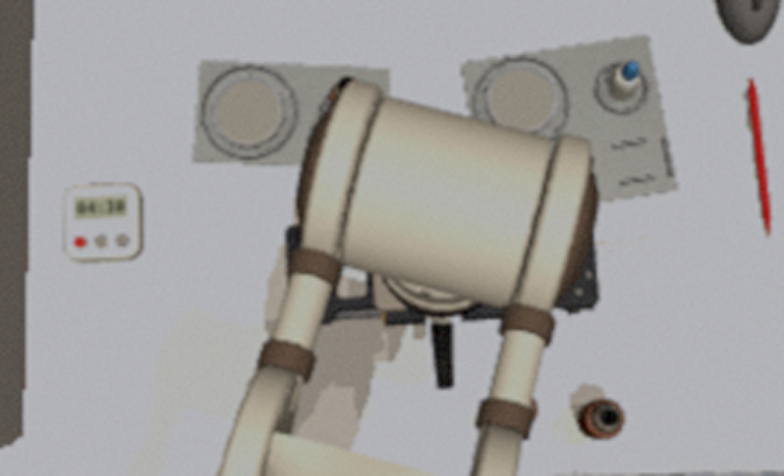

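```bash
python3 - <<'E'
from act import *
place(tr(t3,-.042,0),.0075,t3[2],.4,zh=.2)
snap("wrist","w6")
bot.set_joints([-1.522,0.158,1.597,0,1.386,-0.21])
print(bot.current_clock())
E
sed -i 's/^b1=.*/b1=tr(t2,0,-.052)[:2];d1=tr(t2,0,.038)[:2];d2=tr(t3,.026,.038)[:2];dr=tr(t3,.026,-.052)[:2]/; s/^def cyl/Z=.003\ndef cyl/; s/circ(x,y,z,r))$/circ(x,y,z+.003,r))/; s/^L.append(\[(.5069.*/L.append([tr(t3,-.042,.0675,.011),tr(t3,-.042,-.0675,.011)])/; s/(110,265,225,425)/(105,200,225,425)/' ov.py; python3 ov.py fin
```

```text
held mm 14.6
F [0.7 0.6 0.4] pos [ 0.569  -0.1283  0.0072]
t 51.0583
53.2583
```

View pics/w6.png

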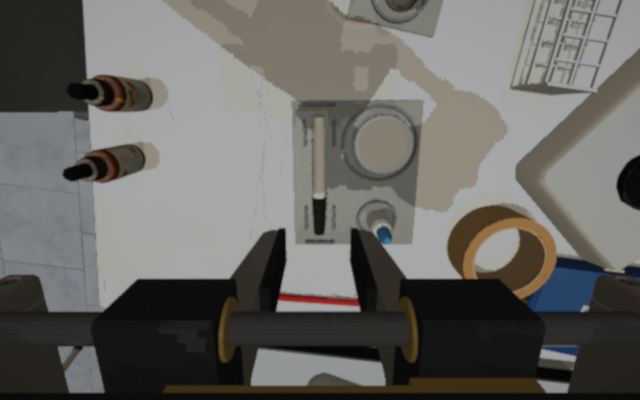

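View pics/fin_top.png

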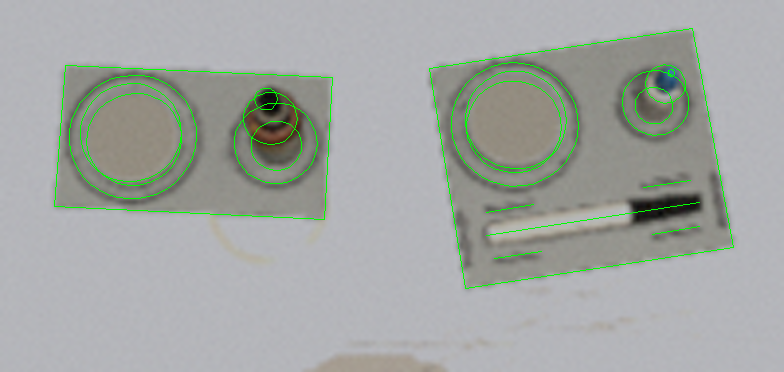

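View pics/fin_scene.png

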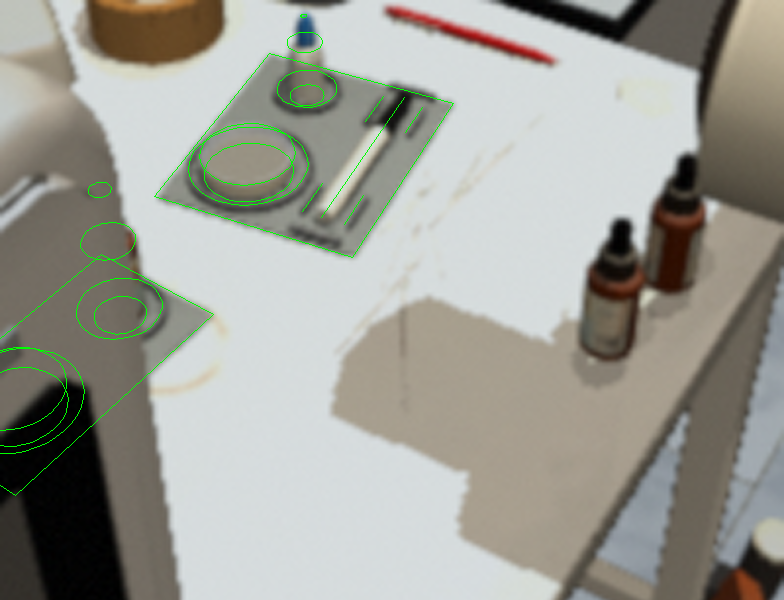

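The overlays match to within a few millimetres. Both dishes and both bottles sit inside their collars and the pen lies between its rails. The ball pen hasn't moved, and the timer was still in place in the previous view. Handing in now.

Run:
```python
from act import *
print(bot.current_contact_force(),bot.current_clock()); bot.job_done()
```

```text
[0.62087021 0.53778999 1.31242664] 53.3583
the job is handed in; nothing more can be done
```

Both kits are made up, and I handed the job in at about 53 s of the 118 s allowed; no verdict was reported.

- **Narrow tray:** it holds a dish in the large well and the brown bottle in the small one. I took the leftmost of the three bottles at the front, which was farthest from the base.
- **Broad tray:** it holds the other dish, the dropper bottle and the marker pen in its rest.
- **Last checks:** in the final top view everything sat within a few millimetres of its target. The bottles were upright, the pen lay between its rails and the arm was parked clear.
- **Bystanders:** the ball pen shows no movement by eye. The timer was outside the final crops, but it looked undisturbed in a top view taken just before the pen was placed. I did not measure either one afterwards.
- **Less certain points:**
  - The scene camera cannot see most of the narrow tray, so that tray's final check rests on the top view alone.
  - The marker gripped at about 15 mm, not the stated 17 mm, but it was held and laid down normally.

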